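Brush out the used sample cups

TASK

The used sample cups beside the spectrometer need cleaning: lift the bottle brush off its hook and scrub inside each open cup with it, from the shortest cup to the tallest, taking the brush down to the bottom, up until its tip is at the mouth, and down to the bottom again. At the end the brush must hang back on a hook of the stand (the free one) and every cup must stand upright, wholly on the flat draining mat. There may be two or three cups; leave everything else where it is.

Things in the scene. Friction and masses are not known exactly. Their poses are not given: they have to be found in the camera images.
- brush_grip (a point): Bottle brush, 215 mm long, about 90 g, hanging upright, head down. This point is on its axis, 180 mm above its lower tip, in the round wooden handle (22 mm diameter, from 143 to 215 mm above the tip); grip it here from above. z axis up along the brush, away from the head; the brush is round, so its yaw means nothing.
- brush: The same brush; origin at the centre of its lower tip, z up along its axis. While the fingers hold it, keep its offset from the grip in mind.
- brush_tip (a point): Lower end of the brush, on its axis; axes as the brush. The white bristle head reaches from here 60 mm up, is 28 mm in diameter and stiff.
- brush_collar (a point): Centre of the underside of the brush's grey collar, 135 mm above its tip. The collar is 38 mm in diameter and 8 mm thick; this face rests on the hook. Below it a steel stem 9 mm thick, above it the handle.
- hook_a (a point): One of two equal forked hooks of the fixed stand: two level steel prongs, 8 mm thick, 18 mm apart, carry a tool's collar while its stem hangs between them. This point is the middle of the seat, at the prongs' top, 165 mm above the table: the centre of the collar's underside belongs here. z up; -x is the fork's open end, where the stem goes in and out, +x leads to the post.
- hook_b (a point): The other hook, the same; it lies 160 mm to the +y side of hook_a. One hook holds the brush, the other the paddle; which is which varies.
- stand: The fixed stand, axes as the hooks', origin on the table midway below the hooks. Both ends of each 50 mm long seat curve up by 14 mm, the open end 35 mm in front of the seat's middle: raise a tool 20 to 50 mm (higher, the head meets the prongs), then draw it out along -x by 70 mm. Posts 187 mm high, 58 mm behind the hooks. Base plate 12 mm thick, 280 mm wide, from 50 mm in front of the hooks to 80 mm behind.
- paddle: Bystander: a stirring paddle hanging on the other hook, with collar and stem like the brush's, a black handle 50 mm long (top 193 mm above the origin), and a flat steel blade 44 mm wide and 60 mm high at the bottom. Origin at its lower edge.
- mat_top (a point): Centre of the top of the fixed, flat black rubber draining mat, 170 mm along its own x, 320 mm along its own y, 4 mm thick, with thin grey stripes. z up.
- jar: Bystander: closed white jar, 64 mm in diameter, 70 mm high. Origin under its centre.
- vial: Bystander: closed amber bottle, 42 mm in diameter, 75 mm high. Origin under its centre.
- dish: Bystander: shallow white dish, 90 mm in diameter, 20 mm high. Origin under its centre.
- cup_low_mid (a point): Shortest sample cup: open round white ceramic cup, straight-sided, 62 mm outside diameter, 65 mm high, wall 3.5 mm, floor 6 mm thick, about 220 g, standing upright (z axis up). This point is its centre, 32.5 mm above its underside. May be absent. Can be gripped across its outside from above.
- cup_low_foot (a point): Centre of the underside of the shortest cup, z up.
- cup_low: The shortest cup itself; origin at the centre of its underside.
- cup_mid_mid (a point): Middle sample cup: open round white ceramic cup, straight-sided, 62 mm outside diameter, 85 mm high, wall 3.5 mm, floor 6 mm thick, about 220 g, standing upright (z axis up). This point is its centre, 42.5 mm above its underside. May be absent. Can be gripped across its outside from above.
- cup_mid_foot (a point): Centre of the underside of the middle cup, z up.
- cup_mid: The middle cup itself; origin at the centre of its underside.
- cup_tall_mid (a point): Tallest sample cup: open round white ceramic cup, straight-sided, 62 mm outside diameter, 105 mm high, wall 3.5 mm, floor 6 mm thick, about 220 g, standing upright (z axis up). This point is its centre, 52.5 mm above its underside. May be absent. Can be gripped across its outside from above.
- cup_tall_foot (a point): Centre of the underside of the tallest cup, z up.
- cup_tall: The tallest cup itself; origin at the centre of its underside.

How it is judged:
By the outcome, as a careful person would: the job done as asked, in the order asked, and still so for the second after the job is handed in, with the robot touching nothing.
Of cup_low, cup_mid, cup_tall only 2 to 3 are there at a start; the rules pass over those that are not, and their reading is None.
At some moment in a run one of cup_low, cup_mid, cup_tall may be knocked a few centimetres aside while the robot is not near it.
It also fails if it takes over 210 s, if anything falls off the work surface, if the arm or the gripper's body presses on something with over 40 N, if the wrist force passes 120 N, or if a joint passes its speed limit or range.

ROBOT

A 6-joint arm with a two-finger parallel gripper is mounted at the origin on the work surface. World frame = base frame: x ahead of the robot, y to its left, z up, the work surface at z = 0. Lengths are in mm, angles in rad, forces in N, time in s.
With the tool pointing down it reaches from about 325 to 875 mm from the base axis. Payload 4.4 kg.
Tool frame: the origin (TCP) lies on the centre line of the jaws, within the pads' length; the fingertips stand ahead of it and the grasp point (between the pads) lies 6 mm ahead of it (ctrl.tcp_to_tips is the z of the fingertips in the tool frame, in mm); z points along the fingers, y is the line along which they close (so a half turn about z gives the same grasp; the last joint's range is limited). The gripper opens to 85 mm and grips with 20 to 120 N. Pads are 22 mm wide; open, the fingers measure 114 mm over their backs; the gripper's body (76 mm by 85 mm) begins 54 mm behind the grasp point. The pads swing forward as they close: fully open they stand 13 mm farther back than shut.
Start: joints at [-1.292, 0.207, 1.542, -0, 1.393, -0.15], TCP at [239.585, -522.711, 256.282] pointing down, gripper open.
Joint ranges: [-2.73, 2.73], [-0.86, 2.22], [0.23, 2.46], [-1.11, 4.25], [0.08, 2.63], [-2.82, 2.82]. Speed limits (rad/s): [2.79, 2.79, 3.14, 3.14, 3.14, 3.14].

INTERFACE

Orientations are given as a 3x3 rotation matrix whose columns are the frame's x, y, z axes.
In Python, from plant import ctrl, sensors, optics gives the robot as it stands. Calls block until the motion is done:
- ctrl.move_ptp(position, orientation): joint-space move of the TCP to a pose.
- ctrl.move_l(position, rot=None, vel=150, threshold=None): straight line of the TCP; rot=None keeps the orientation; vel is the mean speed in mm/s. With threshold (N) it stops when the force on the tool has changed by that much, and returns True; else False.
- ctrl.set_joints(angles): joint-space move.
- ctrl.gripper_to(opening, force=None): finger opening in mm; force is the grip in N (None keeps the last); returns when the fingers have stopped.
- ctrl.hold(seconds).
- ctrl.solve_ik(position, orientation): joint angles nearest the present ones, or None.
- sensors.read_state(): the state.
- optics.grab_frame(name): name is "side" or "top"; returns (picture, depth): 420x560x3 uint8, red, green, blue; 420x560 float32, mm along the optical axis (not along the pixel's ray), 0 where there is no reading.
- optics.camera_params(name): a dict with "mtx" (3x3 intrinsics, pixels), "k1" (the pictures are not rectified: a ray, as slopes to the right and down, at radius r is drawn at 1 + k1 r^2 times it, then the intrinsics apply), "R" (3x3) and "t" (3): a world point X has camera coordinates R X + t. Camera axes: x right, y down, z forward; pixel columns grow to the right and rows downward; lengths in mm; the calibration is good to about 2 mm. A picture is of the moment at which its call begins. camera_params takes no time and is no camera call.
A pose or a line that the arm cannot do raises ctrl.MotionError and nothing moves.
- ctrl.finish_job(): hands the job in; it is judged then, once.
The state is a dict: "t": time; "q": joint angles; "qvel": joint speeds; "tau": joint torques, N m; "eef_pos": TCP position; "eef_rot": TCP orientation; "force": force on the tool from outside, world axes, zero at the start; "wrist_torque": the same for the moment, N m; "grip_width": finger opening in mm; "grasp_force": force on a finger pad.
Only numpy, scipy, OpenCV 4.12 (cv2) and the standard library are available. Lean on these libraries where they do the work, as an engineer would, in place of code of your own. Each camera call takes 0.05 s, during which the arm holds its last target. There are 200 camera calls.

## Working session

There is one attempt and no reset: what is moved stays moved. The work goes in short steps, each a Python script; the robot and the scene stay as the last script left them, time stands still between calls to the robot, and variables do not carry over. Pictures are saved under pics/ and viewed, at most 14 in all, crops included, and the job is handed in when it is done.

```bash
ls; mkdir -p pics
python3 - <<'E'
from plant import ctrl,sensors,optics
import cv2,numpy as np
for n in("side","top"):
    p,d=optics.grab_frame(n); cv2.imwrite(f"pics/{n}0.png",p[:,:,::-1]); np.save(f"pics/{n}0.npy",d)
    c=optics.camera_params(n); print(n,c, "pos",-c["R"].T@c["t"],(d>0).mean())
print(ctrl.tcp_to_tips, sensors.read_state())
E
```

```text
pics
side {'mtx': array([[384.61132577,   0.        , 286.08441296],
       [  0.        , 384.61132577, 206.64929574],
       [  0.        ,   0.        ,   1.        ]]), 'k1': -0.012622313498482798, 'R': array([[ 0.95990164, -0.27927089,  0.02442573],
       [-0.11929   , -0.48575529, -0.86591668],
       [ 0.25369025,  0.82828109, -0.49959152]]), 't': array([-563.07364465,  185.69054673,  738.98272695])} pos [ 375.173625   -679.13533398  543.73553168] 0.9959013605442177
top {'mtx': array([[478.92309673,   0.        , 272.75042105],
       [  0.        , 478.92309673, 208.56316538],
       [  0.        ,   0.        ,   1.        ]]), 'k1': -0.11436763411255066, 'R': array([[-0.01453614, -0.99975242, -0.01684615],
       [-0.99227772,  0.01649893, -0.12293374],
       [ 0.12318125,  0.01492907, -0.99227189]]), 't': array([ -19.24582602,  579.31334514, 1076.81992182])} pos [ 441.91594729  -44.87503774 1139.39107607] 0.9963137755102041
25.0 {'t': 0.1, 'q': array([-1.29149521e+00,  2.07399801e-01,  1.54282023e+00, -1.94541410e-05,
        1.39352182e+00, -1.50509457e-01]), 'qvel': array([ 0.00102862, -0.00138179, -0.0046211 ,  0.00103898,  0.00142778,
        0.00178657]), 'tau': array([-6.12330005e-04, -3.84088719e+01, -2.92548144e+01, -2.67213682e-04,
        4.82811593e-03, -1.11634512e-05]), 'eef_pos': array([ 239.40215274, -522.08521078,  255.2005833 ]), 'eef_rot': array([[ 9.09043354e-01,  4.16701100e-01, -6.10905708e-04],
       [ 4.16701438e-01, -9.09041069e-01,  2.06063108e-03],
       [ 3.03328860e-04, -2.12776827e-03, -9.99997690e-01]]), 'force': array([0.84206494, 1.00380958, 0.20836458]), 'wrist_torque': array([ 0.01038972, -0.01075738,  0.04740952]), 'grasp_force': 0.0, 'grip_width': 85.4676366045064}
```

View pics/side0.png

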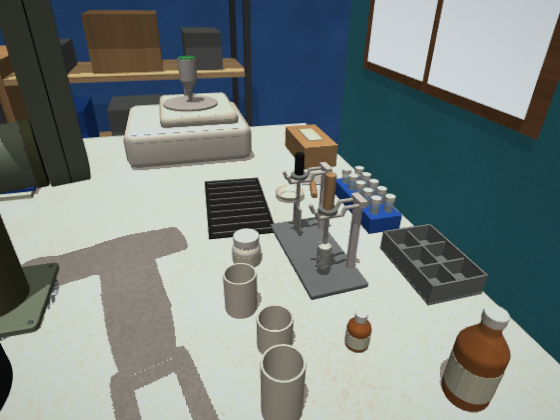

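View pics/top0.png

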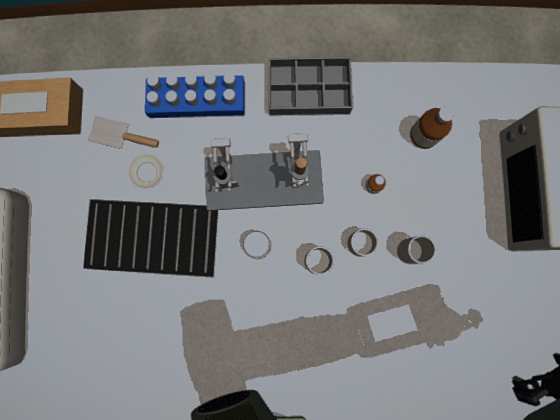

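```bash
cat > h.py <<'E'
from plant import ctrl,sensors,optics
import cv2,numpy as np
from scipy.optimize import least_squares
def rays(n,uv):
    c=optics.camera_params(n); K=c["mtx"]
    s=cv2.undistortPoints(np.asarray(uv,float).reshape(-1,1,2),K,np.array([c["k1"],0,0,0,0]))[:,0]
    return c,np.c_[s,np.ones(len(s))]
def plane(n,uv,z):
    c,r=rays(n,uv); o=-c["R"].T@c["t"]; d=r@c["R"]
    return o+d*((z-o[2])/d[:,2])[:,None]
def cloud(n,d):
    v,u=np.mgrid[:420,:560]; c,r=rays(n,np.c_[u.ravel(),v.ravel()])
    P=(r*d.reshape(-1,1)-c["t"])@c["R"]; P[d.ravel()<=0]=np.nan
    return P.reshape(420,560,3)
def circ(xy,r=None):
    m=xy.mean(0)
    if r: f=lambda p:np.hypot(*(xy-p).T)-r; x0=m
    else: f=lambda p:np.hypot(*(xy-p[:2]).T)-p[2]; x0=[*m,25]
    s=least_squares(f,x0,loss="soft_l1",f_scale=1.); return s.x,np.abs(s.fun).mean()
def comps(n,d,zmin,box):
    P=cloud(n,d); x0,x1,y0,y1=box
    with np.errstate(invalid="ignore"):
        m=(P[...,2]>zmin)&(P[...,0]>x0)&(P[...,0]<x1)&(P[...,1]>y0)&(P[...,1]<y1)
    k,L,st,ce=cv2.connectedComponentsWithStats(m.astype(np.uint8))
    return [(ce[i],P[L==i]) for i in range(1,k) if st[i,4]>12]
def down(yaw): # tool z down, closing line (tool y) at angle yaw from world x
    y=np.array([np.cos(yaw),np.sin(yaw),0]); z=np.array([0,0,-1.]); return np.c_[np.cross(y,z),y,z]
E
python3 - <<'E'
from h import *
np.set_printoptions(precision=1,suppress=True)
for n in("side","top"):
    d=np.load(f"pics/{n}0.npy"); P=cloud(n,d)
    print(n)
    for c,p in comps(n,d,40,(200,800,-450,350)):
        zt=np.percentile(p[:,2],97); q=p[p[:,2]>zt-4]
        print(c,len(p),"ztop",zt,"mean",q.mean(0),"circ",*circ(q[:,:2]))
im=cv2.imread("pics/top0.png")
print("table z",np.nanmedian(cloud("top",np.load("pics/top0.npy"))[290:300,250:300,2]))
g=im.max(2)
for nm,z,lo,hi,roi in(("mat",4,0,60,(80,190,222,285)),("stand",12,50,130,(195,145,330,215))):
    m=np.zeros(g.shape,np.uint8);a,b,c,d=roi
    m[b:d,a:c]=cv2.inRange(g[b:d,a:c],lo,hi)
    m=cv2.morphologyEx(m,cv2.MORPH_CLOSE,np.ones((9,9)))
    k=max(cv2.findContours(m,0,1)[0],key=cv2.contourArea)
    X=plane("top",k.reshape(-1,2),z)[:,:2].astype(np.float32); r=cv2.minAreaRect(X); print(nm,r,cv2.boxPoints(r))
    cv2.drawContours(im,[k],-1,(0,0,255),1)
cv2.imwrite("pics/dbg.png",cv2.resize(im[60:300,60:460],(800,480)))
E
```

```text
side
[54.9 77.7] 4422 ztop 517.4636377749426 mean [218.3 -51.3 517.6] circ [-223.3 1587.2 1697. ] 0.9473728146184874
[326.7 205.8] 2991 ztop 236.032624880131 mean [639.1 -91.8 240.7] circ [640.4 -88.6   8.4] 1.2383848544732243
[246.1 241.3] 609 ztop 71.32514810664476 mean [496.    7.1  69.9] circ [496.1   7.6  20.3] 5.569598776160257
[239.9 282.3] 1172 ztop 85.47404773916269 mean [ 457.  -133.8   84.2] circ [ 457.5 -131.9   29. ] 1.012453903026544
[274.9 323. ] 876 ztop 65.70350699364057 mean [ 496.5 -235.9   64.3] circ [ 497.3 -234.8   29.1] 1.019319055725258
[480.3 354.4] 4015 ztop 169.98182921356832 mean [ 758.6 -402.7  169.5] circ [ 758.7 -402.5   11.8] 3.0614695940991954
[359.  324.2] 490 ztop 75.75234340775927 mean [ 634.4 -272.1   74.8] circ [ 634.3 -272.     7.5] 1.985058035675919
[282.8 377.5] 2589 ztop 105.16680156404641 mean [ 477.3 -353.8  104.1] circ [ 477.2 -352.9   29. ] 0.944870372693971
top
[433.2 125.5] 1148 ztop 171.2696801149648 mean [ 759.7 -400.   170.2] circ [ 759.7 -400.2   11.5] 3.1277104387730708
[298.3 159.3] 843 ztop 245.0664818433499 mean [641.2 -86.5 244
[... 631 characters left out ...]
6 ztop 87.40381502362197 mean [ 455.  -129.1   85.4] circ [ 457.1 -129.9   29.1] 0.8865426109425331
[238. 407.] 1642 ztop 444.8235343829859 mean [231.5 -23.2 450.9] circ [516.3  56.  295.6] 0.3544220309395554
[546.2 411.9] 451 ztop 575.0089238440587 mean [ 254.1 -370.1  575. ] circ [-68757.3 -13951.8  70335.1] 0.3756457096504605
table z -0.6012528844234579
mat ((518.2947998046875, 268.5870361328125), (317.5945739746094, 167.83668518066406), 85.96406555175781) [[423.4 116.1]
 [590.8 104.3]
 [613.2 421.1]
 [445.8 432.9]]
stand ((659.436279296875, 7.780914306640625), (165.94876098632812, 307.0054016113281), 2.5456435680389404) [[ 569.7  157.4]
 [ 583.4 -149.3]
 [ 749.1 -141.9]
 [ 735.5  164.8]]
```

View pics/dbg.png

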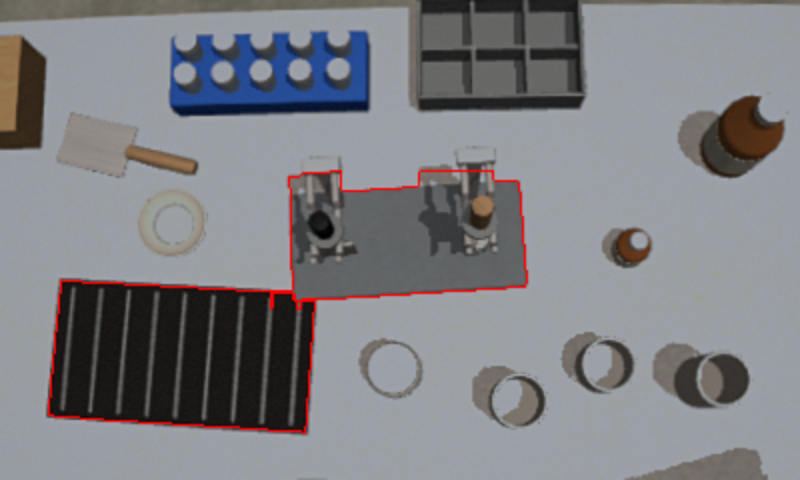

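Side/top views agree within about 2 mm: all three cups are present (low 497,-234; mid 457,-131; tall 477,-352). The brush hangs on hook_a near (641,-87), and the mat centre is about (518,269). I'll put the cups on the mat first.

```bash
cat >> h.py <<'E'
H=dict(low=65,mid=85,tall=105)
MC=np.array([518.5,268.]); MY=-0.07; MX=np.array([np.cos(MY),np.sin(MY)]); MYv=np.array([-np.sin(MY),np.cos(MY)])
SLOT=dict(low=MC-85*MYv,mid=MC,tall=MC+85*MYv)
def find_cups(n="top",pic=None):
    d=optics.grab_frame(n)[1]; out={}
    for c,p in comps(n,d,40,(380,700,-450,480)):
        zt=np.percentile(p[:,2],97); q=p[p[:,2]>zt-4]
        if len(q)<30: continue
        (x,y,r),e=circ(q[:,:2])
        if abs(r-29)>2 or e>1.6: continue
        k=min(H,key=lambda k:abs(H[k]+3-zt))
        out[k]=(np.array([x,y])+(np.array([.3,-1.]) if n=="top" else np.array([-.3,1.])),zt)
    return out
def lin(x,y,z,R=None,vel=150,thr=None): return ctrl.move_l([x,y,z],R,vel,thr)
E
cat > carry.py <<'E'
from h import *
import sys
k=sys.argv[1]; R=down(MY if len(sys.argv)<3 else float(sys.argv[2]))
c=find_cups(); print({a:(b[0].round(1),round(b[1],1)) for a,b in c.items()})
(x,y),_=c[k]; g=H[k]-24; zl=g+6+115
ctrl.gripper_to(85)
p=sensors.read_state()["eef_pos"]
if p[1]<-450: ctrl.move_ptp([x,y,zl+30],R)
else:
    lin(p[0],p[1],260,None,200); lin(x,y,260,R,300)
print(sensors.read_state()["q"].round(2))
print("hit",lin(x,y,g+6,None,120,15))
ctrl.gripper_to(40,40); s=sensors.read_state(); print("w",s["grip_width"],s["grasp_force"])
lin(x,y,zl,None,150)
sx,sy=SLOT[k]; lin(sx,sy,zl,R,250)
lin(sx,sy,g+6+12,None,150); print("touch",lin(sx,sy,g+6+2,None,25,6))
ctrl.hold(.2);ctrl.gripper_to(85); ctrl.hold(.2); lin(sx,sy,260,None,200)
s=sensors.read_state(); print("t",s["t"],s["grip_width"])
E
python3 carry.py tall
```

```text
{'low': (array([ 496.8, -234.4]), np.float64(67.9)), 'tall': (array([ 476.9, -351.8]), np.float64(106.6)), 'mid': (array([ 457.5, -130.8]), np.float64(88.1))}
[-0.78  0.26  1.52 -0.    1.35 -0.71]
hit False
w 61.75358020886856 43.91905579715967
touch True
t 10.05 85.36548897702863
```

```bash
python3 carry.py mid && python3 carry.py low
python3 - <<'E'
from h import *
lin(470,0,300,None,300)
for n in("top","side"): print(n,{a:(b[0].round(1),round(b[1],1)) for a,b in find_cups(n).items()})
p,_=optics.grab_frame("top"); cv2.imwrite("pics/t1.png",p[:,:,::-1]); print(SLOT,sensors.read_state()["t"])
E
```

```text
{'tall': (array([525.9, 352.5]), np.float64(110.0)), 'low': (array([ 496.7, -234.2]), np.float64(67.5)), 'mid': (array([ 457.4, -130.8]), np.float64(87.6))}
[-0.46 -0.01  1.77  0.    1.38 -0.39]
hit False
w 62.040034799145346 43.106339536607265
touch True
t 20.1917 85.00998596298258
{'mid': (array([519.8, 267.9]), np.float64(90.6)), 'low': (array([ 496.8, -234.3]), np.float64(67.7))}
[-0.6   0.15  1.6   0.    1.39 -0.53]
hit False
w 60.91322936870326 44.06350317411125
touch True
t 30.725 84.947790128179
top {'tall': (array([567.9, 333.5]), np.float64(110.0)), 'mid': (array([519.8, 267.7]), np.float64(90.6))}
side {'tall': (array([566.6, 333.7]), np.float64(107.3))}
{'low': array([512.55485798, 183.20816498]), 'mid': array([518.5, 268. ]), 'tall': array([524.44514202, 352.79183502])} 31.6667
```

View pics/t1.png

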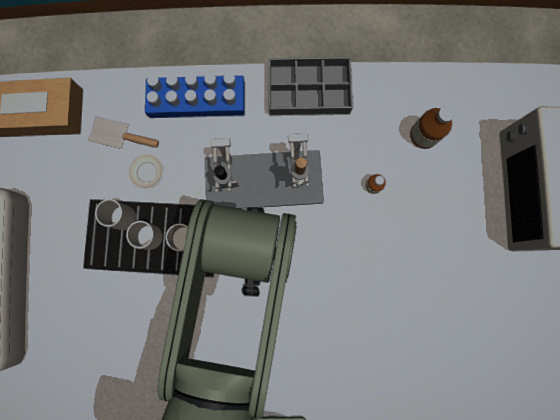

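The knock has already happened: the tall cup (px 109,213) shifted about 4 cm but is still on the mat. The mid cup is at (141,235) and the low one at (178,238), both well on it. Next, the brush.

Run:
```python
from h import *
import json
ctrl.move_l([400,-300,300],None,300)
B=[]
for n in("top","side"):
    p,d=optics.grab_frame(n); cv2.imwrite(f"pics/{n}2.png",p[:,:,::-1]); P=cloud(n,d); hs=cv2.cvtColor(p,cv2.COLOR_RGB2HSV)
    with np.errstate(invalid="ignore"):
        m=(P[...,2]>190)&(P[...,2]<240)&(hs[...,1]>90)&(np.hypot(P[...,0]-641,P[...,1]+88)<25)
    q=P[m][:,:2]; c,e=circ(q,11.); B.append(c); print(n,c,e,len(q))
    print({a:(b[0].round(1),round(b[1],1)) for a,b in find_cups(n).items()})
b=np.mean(B,0); print(b)
R=down(-np.pi/2+.044)
lin(b[0],b[1],320,R,250); s=sensors.read_state(); print(s["q"].round(2),s["eef_pos"])
json.dump(list(b),open("b.json","w"))
for n in("top","side"):
    p,d=optics.grab_frame(n); cv2.imwrite(f"pics/{n}3.png",p[:,:,::-1])
print(s["t"])
```

```text
top [641.8959784  -86.12933303] 0.28261683465512283 48
{'tall': (array([568. , 333.4]), np.float64(110.2)), 'mid': (array([519.7, 267.8]), np.float64(90.3)), 'low': (array([514.4, 182.5]), np.float64(71.9))}
side [641.96170537 -86.11484902] 0.7368056243370303 244
{}
[641.92884189 -86.12209103]
[-0.27  0.32  1.27 -0.    1.55  1.26] [641.62122762 -86.36091012 319.9513321 ]
34.8667
```

View pics/side3.png

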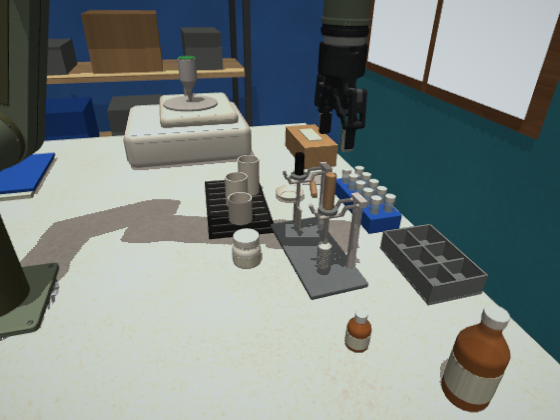

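Side view: gripper over the brush (330,190), all three cups upright on the mat (248,170 / 236,186 / 240,208).

Run:
```python
from h import *
import json
b=json.load(open("b.json"))
print("hit",lin(*b,216,None,100,10))
ctrl.gripper_to(10,70); ctrl.hold(.2); s=sensors.read_state(); print(s["grip_width"],s["grasp_force"],s["eef_pos"],s["force"])
print("catch",lin(*b,251,None,60))
ux=np.array([np.cos(.044),np.sin(.044)]); o=np.array(b)-80*ux
print("side",lin(*o,251,None,60,15)); s=sensors.read_state(); print(s["eef_pos"],s["force"],s["grip_width"])
lin(*o,330,None,100)
for n in("top","side"):
    p,d=optics.grab_frame(n); cv2.imwrite(f"pics/{n}4.png",p[:,:,::-1])
    P=cloud(n,d)
    with np.errstate(invalid="ignore"): m=(np.hypot(P[...,0]-o[0],P[...,1]-o[1])<25)&(P[...,2]>120)&(P[...,2]<285)
    q=P[m]
    for a in range(140,285,15):
        w=q[(q[:,2]>a)&(q[:,2]<a+15)]
        if len(w): print(n,a,w[:,:2].mean(0).round(1),len(w))
    print("zmin",np.sort(q[:,2])[:5])
```

```text
hit False
20.474643403508505 68.26101422309875 [642.00254133 -85.94192202 216.29133411] [-1.35564131  1.26418566  2.71431833]
catch False
side False
[562.32429863 -89.65549985 251.00178867] [-0.25675919 -0.01411667 -1.34657824] 20.431695331647017
top 140 [549.6 -84.2] 4
top 155 [549.6 -86.3] 13
top 170 [551.2 -82.9] 12
top 185 [550.8 -86.6] 36
top 200 [552.2 -86.4] 9
top 275 [545.1 -83.4] 10
zmin [147.7145233  152.12493863 153.13785471 154.22742551 157.52615121]
side 140 [ 557.2 -100.4] 53
side 155 [ 557.5 -100.1] 109
side 170 [ 557.6 -100.4] 114
side 185 [ 558. -100.] 122
side 200 [559.7 -94.2] 68
side 215 [559.6 -93.5] 38
side 230 [560.5 -93.8] 37
side 245 [560.  -93.8] 40
side 260 [559.6 -93.9] 26
side 275 [ 556.6 -104.1] 93
zmin [142.70081149 143.81149453 144.2802248  145.18243448 145.71072595]
```

View pics/side4.png

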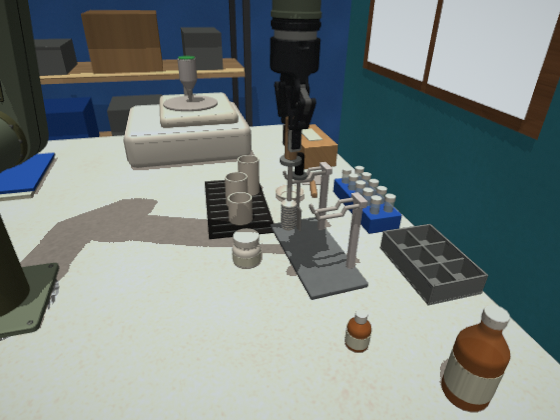

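The brush is out and hanging vertical: head at (290,215), tip z≈143 as expected. Next, the scrubbing.

```bash
cat > scrub.py <<'E'
from h import *
import sys
k=sys.argv[1]; C=dict(low=[514.4,182.5],mid=[519.7,267.8],tall=[567.6,333.5])
f=find_cups(); print({a:(b[0].round(1),round(b[1],1)) for a,b in f.items()})
x,y=f[k][0] if k in f else C[k]
lin(x,y,330,None,200); f=find_cups(); print({a:b[0].round(1) for a,b in f.items()})
def z(): return sensors.read_state()["eef_pos"][2]
lin(x,y,186+4+H[k]+3,None,120)
def bottom():
    lin(x,y,186+10+8,None,100); r=lin(x,y,186+10-8,None,20,5); s=sensors.read_state(); print("bottom",r,s["eef_pos"].round(1),s["force"].round(1)); return s["eef_pos"][2]
b=bottom(); ctrl.hold(.2)
lin(x,y,b+H[k]-6,None,80); ctrl.hold(.3); print("mouth",z()-b)
b=bottom(); ctrl.hold(.2)
lin(x,y,b+60,None,80); lin(x,y,330,None,150)
s=sensors.read_state(); print("t",s["t"],s["grip_width"],s["q"].round(2))
E
python3 scrub.py low
```

```text
{'tall': (array([567.8, 333.5]), np.float64(110.6)), 'mid': (array([519.8, 267.7]), np.float64(90.5)), 'low': (array([514.4, 182.6]), np.float64(71.3))}
{}
bottom True [514.8 182.7 196.3] [ 0.3 -0.9  3.9]
mouth 58.47094721104628
bottom True [514.8 182.7 196.3] [0.9 0.2 4.2]
t 48.1417 20.43650943287853 [0.18 0.1  1.52 0.   1.53 1.71]
```

```bash
python3 scrub.py mid && python3 scrub.py tall
python3 - <<'E'
from h import *
lin(460,0,330,None,200)
for n in("top","side"):
    p,d=optics.grab_frame(n); cv2.imwrite(f"pics/{n}5.png",p[:,:,::-1]); print({a:b[0].round(1) for a,b in find_cups(n).items()})
E
```

```text
{}
{'low': array([514.5, 182.5])}
bottom True [519.9 267.9 196.3] [-0.2 -0.2  4.4]
mouth 78.59210171707448
bottom True [520.  267.9 196.3] [-0.4 -0.1  3.5]
t 55.575 20.775236707180074 [0.33 0.18 1.42 0.   1.55 1.85]
{'low': (array([514.3, 182.5]), np.float64(71.1))}
{'mid': array([519.7, 267.6]), 'low': array([514.5, 182.5])}
bottom True [567.8 333.6 196.3] [-0.4 -0.2  3.5]
mouth 98.6848351881201
bottom True [567.8 333.6 196.3] [-0.2 -0.4  4.3]
t 63.475 20.50169048701976 [0.4  0.35 1.22 0.   1.59 1.93]
{'tall': array([568. , 333.7]), 'mid': array([519.6, 267.7])}
{}
```

View pics/side5.png

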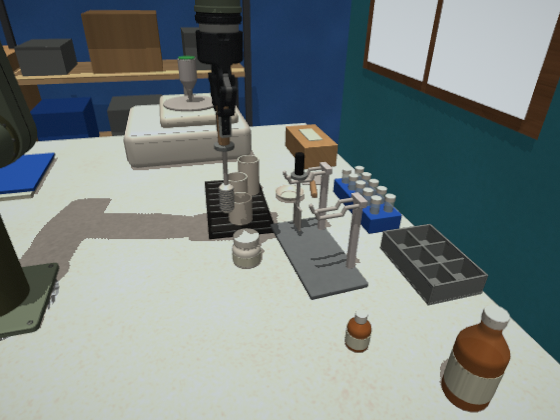

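The brush hangs straight in the gripper (226,170), the paddle is undisturbed (299,165) and the right-hand hook (340,208) is free. I'll return it along the reversed path.

Run:
```python
from h import *
import json
b=np.array(json.load(open("b.json"))); ux=np.array([np.cos(.044),np.sin(.044)]); o=b-80*ux; R=down(-np.pi/2+.044)
lin(*o,330,R,200); lin(*o,251,None,100); print("in",lin(*b,251,None,60,12))
lin(*b,222,None,60); print("seat",lin(*b,213,None,20,4)); s=sensors.read_state(); print(s["eef_pos"],s["force"])
p,d=optics.grab_frame("side"); cv2.imwrite("pics/side6.png",p[:,:,::-1])
```

```text
in False
seat True
[642.422231   -86.23067887 216.26678169] [-0.19518214 -1.10372972  4.36341496]
```

View pics/side6.png

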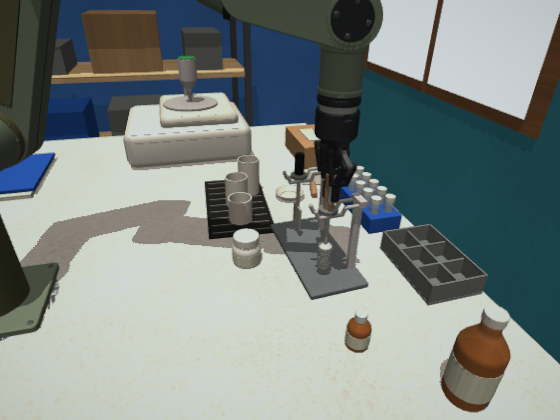

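The brush is seated at the original height, collar on the hook (330,210). I'll release it, retreat and check.

Run:
```python
from h import *
import json
b=json.load(open("b.json"))
lin(*sensors.read_state()["eef_pos"][:2],217,None,30) if False else None
ctrl.gripper_to(85); ctrl.hold(.3); lin(*b,320,None,100); lin(400,-300,320,None,250); ctrl.hold(.5)
p,d=optics.grab_frame("top"); cv2.imwrite("pics/top7.png",p[:,:,::-1])
cv2.imwrite("pics/top7c.png",cv2.resize(p[110:290,70:350,::-1],(800,514)))
for k,(c,z) in find_cups().items():
    e=c-MC; print(k,c.round(1),z,"mat margins",85-31-abs(e@MX),160-31-abs(e@MYv))
for c,q in comps("top",d,120,(600,690,-130,120)):
    zt=q[:,2].max(); print(q[q[:,2]>zt-5].mean(0).round(1),zt)
print(sensors.read_state()["t"])
```

```text
tall [568.  333.5] 110.2211827326806 mat margins 9.171264596814538 60.16132790292566
mid [519.8 267.7] 90.49195357614134 mat margins 52.665004684713395 128.7806071339993
low [514.4 182.6] 71.21931267932722 mat margins 52.12775236339123 43.496329651639485
[641.2 -87.  244.8] 247.7634653022027
[633.8  73.6 222.4] 224.850250994586
74.0833
```

View pics/top7c.png

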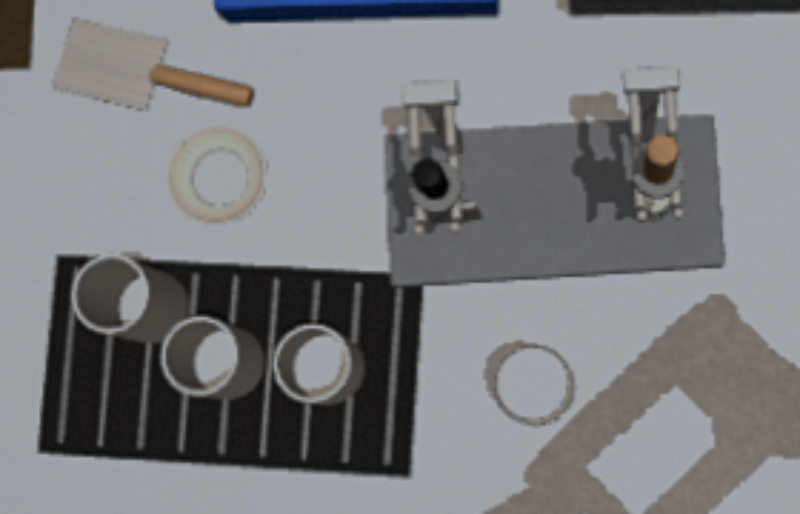

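Top view: all three cups are upright on the mat (crop 113,292 / 202,355 / 313,362), with the tall one about 9 mm inside the edge. The brush (660,155) and paddle (430,180) both hang on their hooks, so I'll hand in.

```bash
python3 -c "
from plant import ctrl
print(ctrl.finish_job())"
```

```text
the job is handed in; nothing more can be done
None
```

I moved all three cups onto the mat, scrubbed them from shortest to tallest and hung the brush back on its hook; the job is handed in at about 74 s, with the tall cup, knocked about 4 cm mid-run, still roughly 9 mm inside the mat's edge.

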